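Buff the dessert case's lid and hold it open for loading

TASK

Take the buffing block from its mat and, with its length along the brass strip of the display case's lid, press it gently down and run it in one steady stroke along the strip from its left end to its right end (left as the robot sees it), then stand it back on its mat and let it go. Then lift the lid by its handle and hold it open at 45 degrees for the pastry chef to load the case: it falls shut if let go, so finish while still holding it there. Leave the other tableware where it is.

Things in the scene. Friction and masses are not known exactly. Their poses are not given: they have to be found in the camera images.
- lid (a joint): opening angle of the display case's lid, rad: 0 shut, growing as the edge far from the robot rises (45 degrees = 0.785), stop at 1.3. The hinge runs along the case's edge nearest the robot, so the handle swings up and back towards the robot. The lid (0.3 to 0.6 kg) falls shut by its own weight from any angle. Shut, it lies on the case and can be pressed on
- case: fixed black sheet-metal display case with pierced ornament, 240 mm deep (its x, away from the robot), 340 mm wide (its y, to the robot's left), 115 mm high, with small cakes inside. The origin is the centre of its underside; z is up. The hinge line is at its x = -0.12, z = 0.1155
- lid_hinge (a point): middle of the hinge line, at the lid's underside; it turns with the lid: axes as the case's when shut (x from the hinge to the handle edge along the lid, y along the hinge, z out of the lid's top)
- lid_handle (a point): middle of the lid's handle: a straight round steel bar 12 mm thick, 110 mm long along the lid's y, on a post at each end (95 mm clear between posts, 30 mm clear beneath the bar). The point is on the bar's centre line, 200 mm from the hinge along the lid's x, 44 mm above its underside, 36 mm above its top face; axes as lid_hinge's
- lid_strip (a point): centre, on the top face, of the brass strip let flush into the glass lid, 50 mm wide (lid's x), 300 mm long (lid's y), its centre line 60 mm from the hinge line. The lid is 8 mm thick, 240 x 340 mm, flat but for the handle, which lies 140 mm farther from the hinge than the strip. Axes as lid_hinge's: +y is the robot's left
- block: loose buffing block, 70 mm high, 0.26 kg: a wooden grip 90 mm long (x), 34 wide (y), 28 to 70 mm above the underside, on a sprung felt-faced sole 100 x 50 mm, 14 thick. Pressed, the sole gives towards the grip, from 4 N, 0.5 N more per mm, at most 12 mm (10 N), and springs out again when lifted. Origin: centre of the underside, sole sprung out; z is up
- mat: fixed cork mat on the counter, 160 mm (its x) by 110 mm (its y), 4 mm thick, on which the block stands at first, to the left or to the right of the case. The origin is the centre of its underside
- dish: bystander, loose: shallow white ceramic bowl, 130 mm across, 30 mm high; it stands on the other side of the case from the mat. The origin is the centre of its underside
- tumbler: bystander, loose: round brass tumbler, 80 mm across, 120 mm high, beyond the case. The origin is the centre of its underside
- rings: bystander, loose: ornament of three upright brass rings, one on another, on a round foot, 70 mm across, about 180 mm high, beyond the case. The origin is the centre of its underside
- server: bystander, loose: cake server (flat spatula) with a black handle, 0.2 m long, lying on the counter on the robot's side of the case
- ramekin: bystander, loose: small white ramekin, 70 mm across, 40 mm high. The origin is the centre of its underside
- jar: bystander, loose: amber glass jar with a brass cap, 60 mm across, 80 mm high. The origin is the centre of its underside
- cup: bystander, loose: white cup with a handle, 72 mm across, 60 mm high, on the robot's side of the case. The origin is the centre of its underside
There are look-alikes about, which are no part of the job. There is more than one size of the mat; the one meant has the size given above.

How it is judged:
By the outcome, as a careful person would: the job done as asked, in the order asked, and still so for the second after the job is handed in, while the arm keeps its last pose, push and grip.
It also fails if it takes over 72 s, if anything falls off the work surface, if the arm or the gripper's body presses on something with over 40 N, if the wrist force passes 120 N, or if a joint passes its speed limit or range.

ROBOT

A 6-joint arm with a two-finger parallel gripper is mounted at the origin on the work surface. World frame = base frame: x ahead of the robot, y to its left, z up, the work surface at z = 0. Lengths are in mm, angles in rad, forces in N, time in s.
With the tool pointing down it reaches from about 300 to 825 mm from the base axis. Payload 5.4 kg.
Tool frame: the origin (TCP) lies on the mounting face of the last link; the fingertips stand 190 mm ahead of it and the grasp point (between the pads) lies 171 mm ahead of it; z points along the fingers, y is the line along which they close (so a half turn about z gives the same grasp; the last joint's range is limited). The gripper opens to 92 mm and grips with 3 to 60 N. Pads are 20 mm wide; open, the fingers measure 128 mm over their backs; the gripper's body (75 mm by 189 mm) begins 69 mm behind the grasp point.
Start: joints at [-1.352, 0.158, 1.597, -0, 1.386, -0.21], TCP at [239.049, -522.937, 404.701] pointing down, gripper open.
Joint ranges: [-2.91, 2.91], [-0.94, 2.29], [0.18, 2.7], [-1.29, 4.43], [0.17, 2.64], [-3, 3]. Speed limits (rad/s): [2.57, 2.57, 3.14, 3.14, 3.14, 3.14].

INTERFACE

Orientations are given as a unit quaternion [x, y, z, w].
In Python, from cell import arm gives the robot as it stands.
- The arm moves only by the tool send_rows, never from a script. Its argument "deltas" is a list of rows, each a list of 4 numbers: the shift along the world's x, y, z in m, then the turn about the world's z in rad. In form: [[x, y, z, turn], ...]. A call has exactly 8 rows; each row shifts and turns the commanded pose from where the row before left it; what a row does not reach is not made up. A row lasts 1/12 s, in which the tool goes at most 41.7 mm and 7.16 degrees, less where a joint would pass 70% of its speed; a pose out of reach is approached as far as the arm can. A call is refused whole if a number of a shift passes 0.0417 or a number of a turn 0.125, either way. A call with a gripper value outside its range is refused whole. "grip" is the closure, from 0 (fully open) to 1 (shut), set as the call begins (left out, the last holds). The fingers move at their own pace and stop on an object; the grip force is fixed at half the most. Time passes only in rows, so rows that do not move let the fingers close, or fill a call up. It gives the time, the measured TCP pose, the force, the opening and the grip force at its end, in the units of the state.
- arm.sense(): the state, without advancing time (a new reading comes with each control period).
- arm.read_camera(name): name is "scene" or "side" or "wrist"; returns the picture (420x560x3 uint8, red, green, blue); there is no depth.
- arm.camera_info(name): a dict with "K" (3x3 intrinsics, pixels), "R" (3x3) and "t" (3): a world point X has camera coordinates R X + t. Camera axes: x right, y down, z forward; pixel columns grow to the right and rows downward; lengths in mm; the calibration is good to about 2 mm. A picture is of the moment at which its call begins: read the wrist's pose just before it. camera_info takes no time and is no camera call; for the wrist camera it gives the pose at the moment of the call.
- arm.hand_in(): hands the job in; it is judged then, once.
The state is a dict: "clock": time; "joints": joint angles; "joint_velocities": joint speeds; "joint_efforts": joint torques, N m; "eef_pos": TCP position; "ee_rot": TCP orientation; "wrist_force": force on the tool from outside, world axes, zero at the start; "torque": the same for the moment, N m; "grip_width": finger opening in mm; "grasp_force": force on a finger pad.
Only numpy, scipy, OpenCV 4.12 (cv2) and the standard library are available. Lean on these libraries where they do the work, as an engineer would, in place of code of your own. Each camera call takes 0.05 s, during which the arm holds its last target. There are 200 camera calls.

## Working session

There is one attempt and no reset: what is moved stays moved. The work goes in short steps, Python scripts to look and compute and a tool call to move; the robot and the scene stay as the last step left them, time stands still between calls to the robot, and variables do not carry over. Pictures are saved under pics/ and viewed, at most 10 in all, crops included, and the job is handed in when it is done.

Besides the shell and the picture viewer there is one more tool, called after "Call:" as a command line: name --pt "numbers of a row" for each row, then --argument value for the rest. send_rows: Moves the arm, as the interface text tells. Its arguments: {"type":"object","properties":{"deltas":{"type":"array","items":{"type":"array","items":{"type":"number"}}},"grip":{"type":"number"}},"required":["deltas"]}

```bash
ls; mkdir -p pics; cat > h.py <<'E'
import numpy as np,cv2
from cell import arm
def grab(n,f=None):
    ci=arm.camera_info(n); im=arm.read_camera(n)
    if f: cv2.imwrite('pics/'+f,cv2.cvtColor(im,cv2.COLOR_RGB2BGR))
    return im,ci
def ray(ci,u,v,z):
    K,R,t=(np.array(ci[k]) for k in('K','R','t'))
    c=-R.T@t; d=R.T@np.linalg.inv(K)@np.array([u,v,1.])
    return c+d*(z-c[2])/d[2]
def proj(ci,X):
    K,R,t=(np.array(ci[k]) for k in('K','R','t'))
    p=K@(R@np.array(X,float)+t); return p[:2]/p[2]
E
python3 - <<'E'
from h import *
a,ci=grab('scene'); b,cj=grab('side'); 
np.savez('c0.npz',a=a,b=b)
cv2.imwrite('pics/scene0.png',cv2.cvtColor(a,cv2.COLOR_RGB2BGR));cv2.imwrite('pics/side0.png',cv2.cvtColor(b,cv2.COLOR_RGB2BGR))
for c in(ci,cj):
    print(np.round(-np.array(c['R']).T@np.array(c['t'])),np.array(c['K'])[0,0],np.round(np.array(c['R']),2).tolist())
s=arm.sense();print(s)
E
```

```text
pics
[1392. -547. 1338.] 494.04338181142043 [[0.45, 0.9, 0.01], [0.69, -0.34, -0.63], [-0.57, 0.29, -0.77]]
[  72.  762. 1011.] 478.1612936427614 [[-0.89, -0.45, -0.01], [-0.31, 0.62, -0.72], [0.33, -0.64, -0.69]]
{'clock': 0.1, 'joints': array([-1.35212863e+00,  1.58984264e-01,  1.59812326e+00, -2.34840039e-06,
        1.38623198e+00, -2.10091001e-01]), 'joint_velocities': array([-7.75000551e-04, -2.03061779e-03, -4.60660117e-03,  9.55523104e-04,
       -5.13882793e-05, -6.87613161e-04]), 'joint_efforts': array([-8.13384413e-04, -3.86506104e+01, -3.22959995e+01,  7.01420568e-02,
        3.39571852e-02, -3.79813275e-05]), 'eef_pos': array([ 238.97918475, -522.69926958,  403.80960717]), 'ee_rot': array([ 9.77108201e-01,  2.12741158e-01, -4.89961323e-06, -8.73415162e-04]), 'wrist_force': array([-0.21841955, -0.88171498,  0.28066105]), 'torque': array([ 0.00238049,  0.02287266, -0.03992874]), 'grasp_force': 0.0, 'grip_width': 92.13960956009137}
```

View pics/scene0.png

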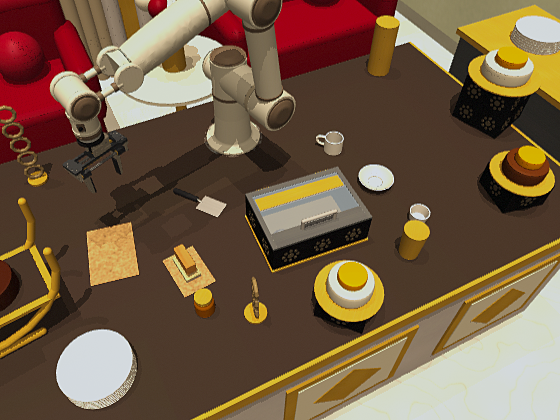

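View pics/side0.png

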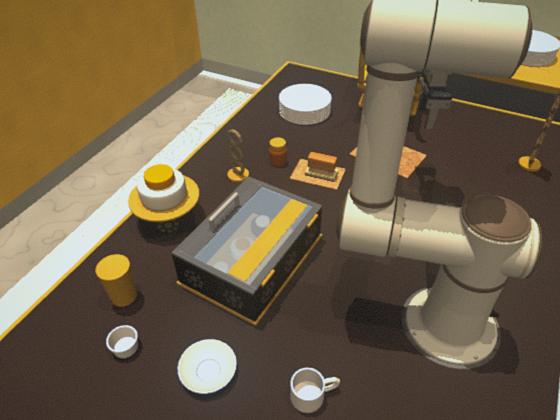

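Scene view: the case is at about (308,218), its brass strip at (300,188) and its handle at (320,217). There are two mats: the large one at (112,252) is empty, the small one at (188,268) has the block on it. The side view shows the block at (321,165) and the strip at (268,242). The small mat fits the description because it carries the block. I'll check its size and confirm it in an enlarged crop.

```bash
cat > m.py <<'E'
from h import *
d=np.load('c0.npz'); ims={'scene':d['a'],'side':d['b']}
def rect(n,box,lo,hi,z,name):
    im=ims[n];ci=arm.camera_info(n);x0,y0,x1,y1=box
    hsv=cv2.cvtColor(im,cv2.COLOR_RGB2HSV)[y0:y1,x0:x1]
    m=cv2.inRange(hsv,lo,hi)
    m=cv2.morphologyEx(m,cv2.MORPH_CLOSE,np.ones((3,3)))
    cs=cv2.findContours(m,cv2.RETR_EXTERNAL,cv2.CHAIN_APPROX_NONE)[0]
    c=max(cs,key=cv2.contourArea)[:,0]
    P=np.array([ray(ci,u+x0,v+y0,z)[:2] for u,v in c],np.float32)
    r=cv2.minAreaRect(P);print(name,n,np.round(r[0],1),np.round(r[1],1),round(r[2],2),'area px',len(c))
    return m
rect('scene',(240,160,375,215),(15,120,120),(35,255,255),123.5,'strip')
rect('side',(220,195,318,285),(15,120,120),(35,255,255),123.5,'strip')
rect('scene',(80,215,145,290),(5,60,100),(25,255,255),4,'bigmat')
rect('scene',(155,240,220,298),(5,60,100),(25,255,255),4,'mat')
rect('side',(285,145,350,190),(5,60,100),(25,255,255),4,'mat')
for n,bx in(('scene',(155,238,220,298)),('side',(285,145,350,190))):
    im=ims[n];x0,y0,x1,y1=bx
    h=cv2.cvtColor(im,cv2.COLOR_RGB2HSV)
    print(n,[h[v,u].tolist() for u,v in ([(165,270),(195,288),(182,256),(190,265),(180,268)] if n=='scene' else [(300,175),(340,180),(322,160),(322,167)])])
A=cv2.resize(d['a'][235:300,150:225],None,fx=5.3,fy=5.3,interpolation=2)
B=cv2.resize(d['b'][143:193,283:353],None,fx=5.6,fy=5.6,interpolation=2)
C=cv2.resize(d['a'][160:270,240:375],None,fx=2.9,fy=2.4,interpolation=2)
o=np.zeros((600,800,3),np.uint8)
o[:A.shape[0],:A.shape[1]]=A;o[:B.shape[0],400:400+B.shape[1]]=B;o[330:330+C.shape[0],400:400+C.shape[1]][:270]=C[:270]
cv2.imwrite('pics/crop1.png',o[...,::-1])
E
python3 m.py
```

```text
strip scene [472.9  31.8] [299.1  50.7] 85.58 area px 186
strip side [472.7  37.4] [299.5  49.8] 85.45 area px 180
bigmat scene [ 341.2 -589.7] [150.5 222.6] 80.12 area px 197
mat scene [ 527.4 -388.6] [230.1 110.4] 6.51 area px 161
mat side [ 520.2 -404.8] [163.8 171.2] 6.36 area px 146
scene [[11, 111, 76], [17, 149, 215], [18, 194, 216], [19, 189, 217], [33, 94, 225]]
side [[18, 141, 225], [16, 149, 193], [15, 183, 219], [13, 160, 107]]
```

View pics/crop1.png

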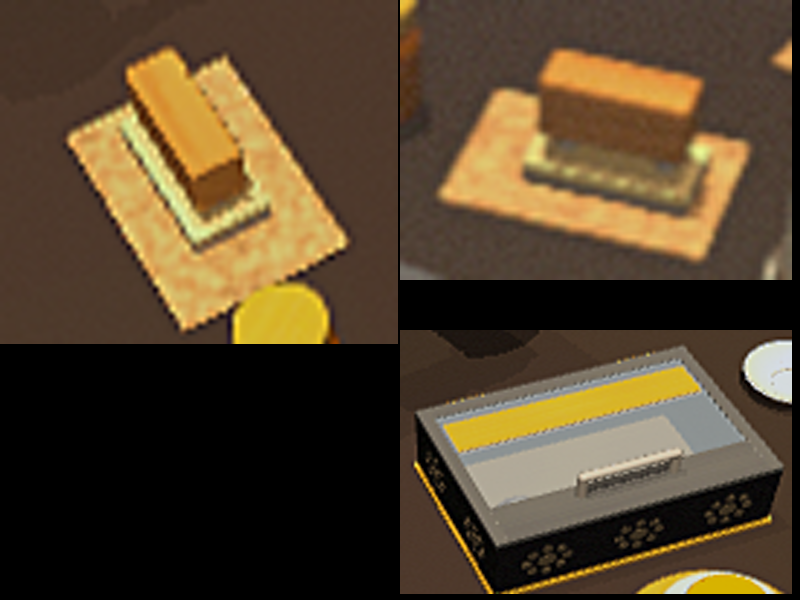

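The crop shows the block standing upright on the small mat, its corners clear in both views; the jar covers nothing important. I'll compute positions from the corners, and the mat's size should read 160x110.

```bash
cat > m2.py <<'E'
from h import *
def un(P,s,o): return [((x+.5)/s-.5+o[0],(y+.5)/s-.5+o[1]) for x,y in P]
mat={'scene':un([(68,135),(226,57),(348,242),(186,328)],5.3,(150,235)),'side':un([(93,90),(348,140),(305,260),(40,195)],5.6,(283,143))}
blk={'scene':un([(126,68),(176,47),(243,155),(193,178)],5.3,(150,235)),'side':un([(156,50),(303,78),(295,112),(142,82)],5.6,(283,143))}
for nm,D,z in(('mat',mat,4),('block',blk,74)):
  for n in D:
    ci=arm.camera_info(n);P=np.array([ray(ci,u,v,z)[:2] for u,v in D[n]])
    e=np.roll(P,-1,0)-P
    print(nm,n,'c',np.round(P.mean(0),1),'len',np.round(np.hypot(*e.T)),'ang',np.round(np.degrees(np.arctan2(e[:,1],e[:,0]))%180,1))
E
python3 m2.py
```

```text
mat scene c [ 518.2 -388.6] len [108. 158. 107. 158.] ang [96.4  6.1 96.4  6.5]
mat side c [ 517.9 -383. ] len [159. 114. 161. 105.] ang [ 8.4 98.8  5.3 97.9]
block scene c [ 509.1 -390.1] len [32. 89. 31. 90.] ang [92.4  5.2 93.7  5.4]
block side c [ 504.4 -383.8] len [87. 32. 89. 32.] ang [  8.5 103.8   8.3  99.4]
```

Call:
send_rows --pt "0.0335 0.017 0 -0.0417" --pt "0.0335 0.017 0 -0.0417" --pt "0.0335 0.017 0 -0.0417" --pt "0.0335 0.017 0 -0.0417" --pt "0.0335 0.017 0 -0.0417" --pt "0.0335 0.017 0 -0.0417" --pt "0.0335 0.017 0 -0.0417" --pt "0.0335 0.017 0 -0.0417" --grip 0

```text
clock: 0.77
eef_pos: [508.5, -385.7, 404.2]
ee_rot: [0.999, 0.047, -0.0, -0.0]
wrist_force: [-0.0, -0.2, 0.5]
grip_width: 91.9
grasp_force: 0.0
```

Call:
send_rows --pt "0 0 0 0" --pt "0 0 0 0" --pt "0 0 0 0" --pt "0 0 0 0" --pt "0 0 0 0" --pt "0 0 0 0" --pt "0 0 0 0" --pt "0 0 0 0"

```text
clock: 1.43
eef_pos: [506.6, -387.3, 404.8]
ee_rot: [0.999, 0.047, 0.0, 0.0]
wrist_force: [0.2, -0.1, 0.7]
grip_width: 92.0
grasp_force: 0.0
```

```bash
python3 - <<'E'
from h import *
a,ci=grab('wrist','w1.png')
print(np.round(-np.array(ci['R']).T@np.array(ci['t'])),np.array(ci['K'])[0,0],np.round(ci['R'],2).tolist())
print(arm.sense()['eef_pos'])
for n,z,c in(('mat',4,[[518+a*80*1-b*55*.11,-386+a*8+b*55] for a in(-1,1) for b in(-1,1)]),('blk',74,[[507,-387]])):
  print(n,[np.round(proj(ci,[*p,z])).tolist() for p in c])
E
```

```text
[ 581. -380.  385.] 359.94862124033136 [[0.1, -1.0, 0.0], [-0.96, -0.09, 0.27], [-0.27, -0.03, -0.96]]
[ 506.70309167 -387.22977293  404.78348089]
mat [[330.0, 244.0], [232.0, 245.0], [335.0, 94.0], [225.0, 96.0]]
blk [[280.0, 199.0]]
```

View pics/w1.png

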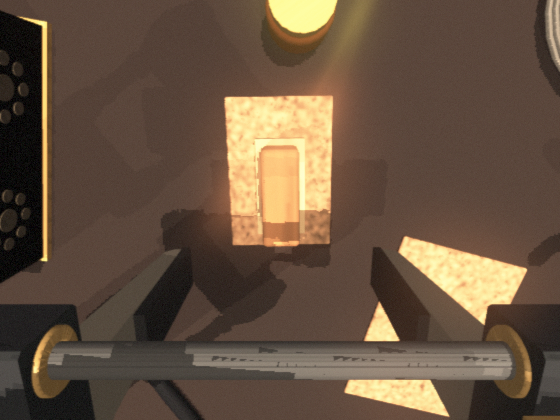

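Wrist view: mat corners are at (225,97), (332,97), (331,244) and (232,244). The block's top face spans about columns 261–299 and rows 146–237, upright and aligned with the fingers. I'll cast these.

```bash
python3 - <<'E'
from h import *
ci=arm.camera_info('wrist')
P=np.array([ray(ci,*p,4)[:2] for p in[(225,97),(332,97),(331.5,244),(232,244)]]);print(P.round(1),P.mean(0))
for p in[(261,190),(299,190),(280,146),(280,237),(280,245)]:print(p,ray(ci,*p,74).round(1)[:2])
im=cv2.imread('pics/w1.png')
for c in(270,280,290):print(c,im[225:250,c].sum(1).tolist(), im[138:152,c].sum(1).tolist())
print(190,im[190,250:310].sum(1).tolist());print(165,im[165,250:310].sum(1).tolist())
E
```

```text
[[ 590.8 -322.5]
 [ 601.1 -430. ]
 [ 444.5 -450.4]
 [ 433.8 -338.9]] [ 517.57051742 -385.46666075]
(261, 190) [ 514. -369.]
(299, 190) [ 517.2 -402.3]
(280, 146) [ 553.7 -382. ]
(280, 237) [ 471.9 -389.8]
(280, 245) [ 464.2 -390.5]
270 [408, 404, 411, 414, 402, 405, 393, 400, 392, 399, 403, 399, 405, 460, 487, 478, 485, 481, 480, 475, 428, 334, 205, 177, 184] [540, 684, 674, 672, 666, 667, 655, 559, 478, 456, 474, 510, 557, 572]
280 [394, 391, 394, 390, 395, 380, 387, 394, 383, 383, 388, 387, 386, 386, 392, 405, 482, 609, 615, 593, 528, 367, 257, 233, 236] [567, 665, 674, 672, 672, 672, 658, 579, 495, 484, 489, 523, 567, 577]
290 [347, 351, 342, 354, 342, 349, 350, 348, 339, 350, 346, 339, 335, 336, 337, 380, 533, 537, 535, 504, 457, 287, 217, 224, 211] [588, 654, 662, 662, 664, 663, 646, 538, 497, 490, 489, 526, 566, 574]
190 [597, 613, 620, 637, 648, 624, 582, 632, 511, 482, 473, 454, 502, 544, 564, 581, 591, 592, 596, 593, 593, 595, 584, 587, 588, 580, 589, 591, 590, 589, 593, 593, 592, 587, 582, 578, 579, 570, 569, 563, 560, 558, 555, 561, 571, 572, 554, 537, 532, 617, 691, 703, 709, 714, 693, 630, 612, 605, 607, 611]
165 [630, 625, 623, 624, 610, 620, 659, 630, 530, 505, 491, 504, 539, 550, 561, 573, 576, 580, 577, 577, 577, 580, 583, 583, 579, 574, 586, 583, 580, 585, 579, 577, 579, 575, 579, 573, 564, 569, 568, 567, 571, 566, 569, 569, 568, 561, 546, 531, 545, 637, 702, 709, 711, 711, 689, 624, 616, 604, 577, 554]
```

Call:
send_rows --pt "0.0023 0.0011 -0.03 0" --pt "0 0 -0.03 0" --pt "0 0 -0.03 0" --pt "0 0 -0.03 0" --pt "0 0 -0.025 0" --pt "0 0 -0.02 0" --pt "0 0 -0.01 0" --pt "0 0 -0.005 0"

```text
clock: 2.15
eef_pos: [508.8, -385.4, 222.8]
ee_rot: [0.999, 0.048, -0.001, -0.001]
wrist_force: [-0.1, -0.2, 0.1]
grip_width: 91.9
grasp_force: 0.0
```

Call:
send_rows --pt "0 0 0 0" --pt "0 0 0 0" --pt "0 0 0 0" --pt "0 0 0 0" --pt "0 0 0 0" --pt "0 0 0 0" --pt "0 0 0 0" --pt "0 0 0 0" --grip 1

```text
clock: 2.82
eef_pos: [509.4, -385.9, 224.9]
ee_rot: [0.999, 0.048, 0.0, 0.0]
wrist_force: [0.1, -0.0, -0.6]
grip_width: 40.7
grasp_force: 0.0
```

Call:
send_rows --pt "0 0 0 0" --pt "0 0 0 0" --pt "0 0 0 0" --pt "0 0 0 0" --pt "0 0 0 0" --pt "0 0 0 0" --pt "0 0 0 0" --pt "0 0 0 0"

```text
clock: 3.48
eef_pos: [509.4, -385.9, 224.8]
ee_rot: [0.999, 0.048, 0.0, 0.0]
wrist_force: [0.4, -0.7, 0.2]
grip_width: 33.9
grasp_force: 29.9
```

Call:
send_rows --pt "0 0 0.02 0" --pt "0 0 0.04 0" --pt "0 0 0.04 0" --pt "0 0 0.04 0" --pt "0 0 0.03 0" --pt "0 0.01 0.03 0.05" --pt "0 0.02 0 0.1" --pt "-0.001 0.03 0 0.1"

```text
clock: 4.15
eef_pos: [508.3, -327.0, 427.0]
ee_rot: [0.985, 0.173, 0.001, 0.002]
wrist_force: [-0.6, 0.4, -2.4]
grip_width: 33.8
grasp_force: 29.9
```

Call:
send_rows --pt "-0.004 0.04 0 0.11" --pt "-0.004 0.04 0 0.11" --pt "-0.004 0.04 0 0.11" --pt "-0.004 0.04 0 0.11" --pt "-0.004 0.04 0 0.11" --pt "-0.004 0.04 0 0.11" --pt "-0.004 0.04 0 0.11" --pt "-0.004 0.04 0 0.11"

```text
clock: 4.82
eef_pos: [475.4, -3.9, 424.1]
ee_rot: [0.817, 0.577, -0.0, -0.0]
wrist_force: [1.1, 0.1, -2.5]
grip_width: 33.9
grasp_force: 29.9
```

Call:
send_rows --pt "-0.004 0.03 0 0.1" --pt "0 0.01 0 0.1" --pt "0 0 0 0.065" --pt "0 0 0 0" --pt "0 0 0 0" --pt "0 0 0 0" --pt "0 0 0 0" --pt "0 0 0 0"

```text
clock: 5.48
eef_pos: [472.4, 33.7, 424.6]
ee_rot: [0.736, 0.677, -0.0, -0.0]
wrist_force: [-0.1, -1.0, -3.1]
grip_width: 33.8
grasp_force: 29.9
```

```bash
python3 - <<'E'
from h import *
a,ci=grab('wrist','w2.png');s=arm.sense();print(s['eef_pos'],s['ee_rot'],s['wrist_force'],s['joints'])
E
```

```text
[472.41285946  33.72205318 424.609473  ] [ 7.35504234e-01  6.77520120e-01 -7.01586343e-05 -6.05742922e-05] [-0.33455928  0.11112914 -1.91666984] [-1.84671298e-01 -1.24971953e-01  1.84448013e+00 -4.03277038e-05
  1.42226552e+00 -1.02640412e-01]
```

View pics/w2.png

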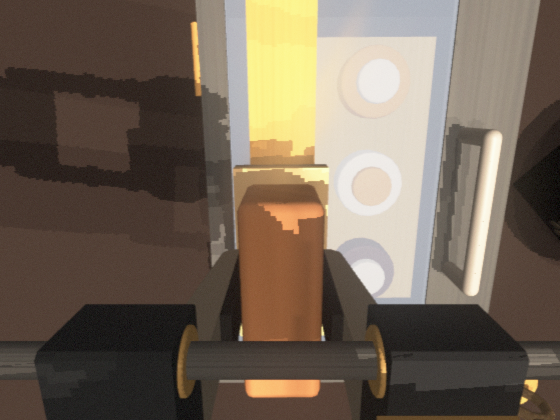

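The held block is centred at column 281 and the strip spans about columns 248–317, so they line up. The handle bar runs from (490,135) to (471,293). I'll cast both to check the strip and the bar.

```bash
python3 - <<'E'
from h import *
ci=arm.camera_info('wrist');im=cv2.imread('pics/w2.png')
hsv=cv2.cvtColor(im,cv2.COLOR_BGR2HSV)
for r in(10,60,110,150):
    b=im[r,:,0].astype(int)
    g=np.abs(np.diff(im[r].astype(int),axis=0)).sum(1)
    l=230+np.argmax(g[230:270]);q=300+np.argmax(g[300:318+6])
    A=ray(ci,l+.5,r,123.5);B=ray(ci,q+.5,r,123.5)
    # case-frame distance
    ang=np.radians(-4.55);ex=np.array([np.cos(ang),np.sin(ang)])
    print(r,l,q,A[:2].round(1),B[:2].round(1),'x_case',(A[:2]@ex).round(1),(B[:2]@ex).round(1),'mid',((A+B)[:2]@ex/2).round(1))
t=arm.sense()['eef_pos'][:2]
print('tcp x_case',t@ex,'est',np.array([472.8,34.6])@ex)
for p in[(490,135),(471.5,292)]:print(ray(ci,*p,159.5).round(1))
E
```

```text
10 245 317 [458.7 179.7] [509.1 175.6] x_case 443.0 493.5 mid 468.3
60 246 316 [455.9 147.2] [506.6 143.1] x_case 442.8 493.6 mid 468.2
110 248 315 [453.7 112.4] [503.9 108.3] x_case 443.3 493.7 mid 468.5
150 230 314 [436.6  83.9] [501.5  78.6] x_case 428.6 493.7 mid 461.1
tcp x_case 468.2489054512355 est 468.56517923097084
[615.8  82.9 159.5]
[610.5 -33.  159.5]
```

Call:
send_rows --pt "0.0014 0.0179 0 0.002" --pt "0.0014 0.0179 0 0" --pt "0.0014 0.0179 -0.01 0" --pt "0.0014 0.0179 -0.015 0" --pt "0.0014 0.0179 -0.015 0" --pt "0.0015 0.0177 -0.015 0" --pt "0 0 -0.01 0" --pt "0 0 -0.006 0"

```text
clock: 6.2
eef_pos: [480.5, 141.6, 352.1]
ee_rot: [0.734, 0.679, -0.001, -0.001]
wrist_force: [0.1, -0.6, -2.3]
grip_width: 33.8
grasp_force: 29.9
```

Call:
send_rows --pt "0 0 0 0" --pt "0 0 -0.003 0" --pt "0 0 -0.003 0" --pt "0 0 -0.002 0" --pt "0 0 -0.001 0" --pt "0 0 -0.001 0" --pt "0 0 0 0" --pt "0 0 0 0"

```text
clock: 6.87
eef_pos: [480.9, 141.3, 343.9]
ee_rot: [0.734, 0.679, 0.0, 0.0]
wrist_force: [-0.6, 0.4, -2.4]
grip_width: 33.9
grasp_force: 29.9
```

Call:
send_rows --pt "0 0 -0.001 0" --pt "0 0 -0.001 0" --pt "0 0 -0.001 0" --pt "0 0 -0.0005 0" --pt "0 0 -0.0005 0" --pt "0 0 0 0" --pt "0 0 0 0" --pt "0 0 0 0"

```text
clock: 7.53
eef_pos: [481.0, 141.4, 340.0]
ee_rot: [0.734, 0.679, 0.0, 0.0]
wrist_force: [-1.6, -1.0, 4.0]
grip_width: 33.5
grasp_force: 29.9
```

Call:
send_rows --pt "-0.00024 -0.003 0 0" --pt "-0.00048 -0.006 0 0" --pt "-0.00064 -0.008 0 0" --pt "-0.00064 -0.008 0 0" --pt "-0.00064 -0.008 0 0" --pt "-0.00064 -0.008 0 0" --pt "-0.00064 -0.008 0 0" --pt "-0.00064 -0.008 0 0"

```text
clock: 8.2
eef_pos: [476.2, 83.5, 339.7]
ee_rot: [0.734, 0.679, 0.0, -0.0]
wrist_force: [0.4, 5.0, 4.7]
grip_width: 33.7
grasp_force: 29.9
```

Call:
send_rows --pt "-0.00064 -0.008 0 0" --pt "-0.00064 -0.008 0 0" --pt "-0.00064 -0.008 0 0" --pt "-0.00064 -0.008 0 0" --pt "-0.00064 -0.008 0 0" --pt "-0.00064 -0.008 0 0" --pt "-0.00064 -0.008 0 0" --pt "-0.00064 -0.008 0 0"

```text
clock: 8.87
eef_pos: [471.0, 19.6, 339.6]
ee_rot: [0.734, 0.679, -0.0, -0.0]
wrist_force: [-0.7, 4.2, 4.8]
grip_width: 33.7
grasp_force: 29.9
```

Call:
send_rows --pt "-0.00064 -0.008 0 0" --pt "-0.00064 -0.008 0 0" --pt "-0.00064 -0.008 0 0" --pt "-0.00064 -0.008 0 0" --pt "-0.00064 -0.008 0 0" --pt "-0.00064 -0.008 0 0" --pt "-0.00064 -0.008 0 0" --pt "-0.00064 -0.008 0 0"

```text
clock: 9.53
eef_pos: [465.9, -44.4, 339.7]
ee_rot: [0.734, 0.679, -0.0, -0.0]
wrist_force: [0.2, 5.0, 5.3]
grip_width: 33.7
grasp_force: 29.9
```

Call:
send_rows --pt "-0.00064 -0.008 0 0" --pt "-0.00064 -0.008 0 0" --pt "-0.0005 -0.006 0 0" --pt "-0.0003 -0.004 0 0" --pt "0 -0.001 0 0" --pt "0 0 0 0" --pt "0 0 0 0" --pt "0 0 0 0"

```text
clock: 10.2
eef_pos: [463.9, -70.9, 339.7]
ee_rot: [0.734, 0.679, -0.001, 0.0]
wrist_force: [-1.0, -0.3, 3.8]
grip_width: 33.9
grasp_force: 29.9
```

Call:
send_rows --pt "0 0 0.01 0" --pt "0 0 0.025 0" --pt "0 0 0.035 0" --pt "0.002 -0.01 0.02 -0.07" --pt "0.004 -0.025 0 -0.1" --pt "0.005 -0.035 0 -0.11" --pt "0.006 -0.035 0 -0.11" --pt "0.006 -0.035 0 -0.11"

```text
clock: 10.87
eef_pos: [486.7, -211.8, 429.2]
ee_rot: [0.881, 0.474, -0.001, -0.0]
wrist_force: [1.4, 0.7, -2.8]
grip_width: 33.9
grasp_force: 29.9
```

Call:
send_rows --pt "0.006 -0.035 0 -0.11" --pt "0.006 -0.035 0 -0.11" --pt "0.006 -0.035 0 -0.11" --pt "0.006 -0.035 0 -0.11" --pt "0 -0.025 0 -0.11" --pt "0 -0.01 0 -0.11" --pt "0 0 0 -0.11" --pt "0 0 0 -0.11"

```text
clock: 11.53
eef_pos: [510.5, -386.5, 428.3]
ee_rot: [0.999, 0.053, -0.001, -0.001]
wrist_force: [0.5, 1.1, -2.9]
grip_width: 34.2
grasp_force: 29.9
```

Call:
send_rows --pt "0 0 0 -0.017" --pt "0 0 -0.02 0" --pt "0 0 -0.03 0" --pt "0 0 -0.03 0" --pt "0 0 -0.03 0" --pt "0 0 -0.03 0" --pt "0 0 -0.02 0" --pt "0 0 0 0"

```text
clock: 12.2
eef_pos: [509.2, -383.5, 263.3]
ee_rot: [0.999, 0.049, -0.004, -0.004]
wrist_force: [-0.1, 0.8, -3.0]
grip_width: 33.6
grasp_force: 29.9
```

```bash
python3 - <<'E'
from h import *
a,ci=grab('wrist','w3.png');b,cj=grab('scene');s=arm.sense();print(s['eef_pos'],s['ee_rot'],s['wrist_force'])
A=cv2.resize(b[180:320,140:400],(800,430))
cv2.imwrite('pics/s3.png',A[...,::-1])
E
```

```text
[ 510.82991352 -385.24920928  269.2468538 ] [ 9.98822661e-01  4.84995231e-02 -7.74213257e-04 -6.99059377e-04] [ 0.52600056  0.03611017 -1.48024155]
```

View pics/s3.png

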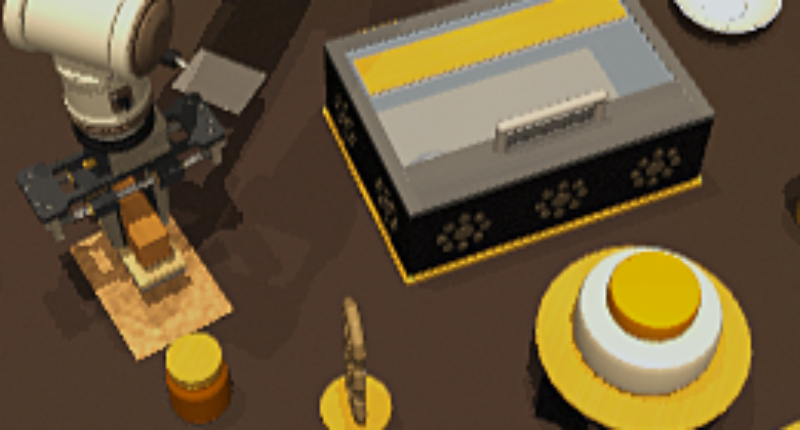

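The block is held level above its mat, and nothing else has moved. I'll set it down next.

Call:
send_rows --pt "0 0 -0.01 0" --pt "0 0 -0.01 0" --pt "0 0 -0.01 0" --pt "0 0 -0.006 0" --pt "0 0 -0.004 0" --pt "0 0 -0.0025 0" --pt "0 0 -0.0015 0" --pt "0 0 -0.0005 0"

```text
clock: 12.97
eef_pos: [511.0, -385.7, 225.1]
ee_rot: [0.999, 0.048, 0.0, 0.0]
wrist_force: [0.5, -0.4, -2.3]
grip_width: 33.8
grasp_force: 29.9
```

Call:
send_rows --pt "0 0 0 0" --pt "0 0 0 0" --pt "0 0 0 0" --pt "0 0 0 0" --pt "0 0 0 0" --pt "0 0 0 0" --pt "0 0 0 0" --pt "0 0 0 0"

```text
clock: 13.63
eef_pos: [510.9, -385.6, 225.2]
ee_rot: [0.999, 0.048, -0.0, -0.0]
wrist_force: [0.5, 0.4, -1.7]
grip_width: 33.9
grasp_force: 29.9
```

Call:
send_rows --pt "0 0 -0.0005 0" --pt "0 0 -0.0003 0" --pt "0 0 0 0" --pt "0 0 0 0" --pt "0 0 0 0" --pt "0 0 0 0" --pt "0 0 0 0" --pt "0 0 0 0"

```text
clock: 14.3
eef_pos: [511.0, -385.7, 224.6]
ee_rot: [0.999, 0.048, 0.0, 0.0]
wrist_force: [-1.4, 1.7, 2.0]
grip_width: 33.8
grasp_force: 29.9
```

Call:
send_rows --pt "0 0 0 0" --pt "0 0 0 0" --pt "0 0 0 0" --pt "0 0 0 0" --pt "0 0 0 0" --pt "0 0 0 0" --pt "0 0 0 0" --pt "0 0 0 0" --grip 0

```text
clock: 14.97
eef_pos: [511.0, -385.6, 224.4]
ee_rot: [0.999, 0.048, 0.0, 0.0]
wrist_force: [0.5, 0.4, 0.1]
grip_width: 85.0
grasp_force: 0.0
```

Call:
send_rows --pt "0 0 0 0" --pt "0 0 0 0" --pt "0 0 0 0" --pt "0 0 0 0" --pt "0 0 0 0" --pt "0 0 0 0" --pt "0 0 0 0" --pt "0 0 0 0"

```text
clock: 15.63
eef_pos: [511.0, -385.6, 224.4]
ee_rot: [0.999, 0.048, 0.0, 0.0]
wrist_force: [0.4, -0.6, 1.1]
grip_width: 91.8
grasp_force: 0.0
```

Call:
send_rows --pt "0 0 0.02 0" --pt "0 0 0.04 0" --pt "0 0 0.04 0" --pt "0 0 0.04 0" --pt "0 0 0.04 0" --pt "0 0.01 0.02 0.05" --pt "0.002 0.02 0 0.1" --pt "0.007 0.03 0 0.1"

```text
clock: 16.3
eef_pos: [519.5, -326.9, 427.1]
ee_rot: [0.985, 0.173, 0.001, 0.002]
wrist_force: [-0.5, -0.4, -0.1]
grip_width: 91.9
grasp_force: 0.0
```

Call:
send_rows --pt "0.01 0.035 0 0.11" --pt "0.01 0.035 0 0.11" --pt "0.01 0.035 0 0.11" --pt "0.01 0.035 0 0.11" --pt "0.01 0.035 0 0.11" --pt "0.01 0.035 0 0.11" --pt "0.01 0.035 0 0.11" --pt "0.01 0.035 0 0.11"

```text
clock: 16.97
eef_pos: [600.1, -43.8, 424.5]
ee_rot: [0.817, 0.577, 0.0, 0.0]
wrist_force: [-0.6, 0.3, -0.6]
grip_width: 91.6
grasp_force: 0.0
```

Call:
send_rows --pt "0.01 0.03 0 0.11" --pt "0.003 0.025 0 0.11" --pt "0 0.015 0 0.047" --pt "0 0 0 0" --pt "0 0 0 0" --pt "0 0 0 0" --pt "0 0 0 0" --pt "0 0 0 0"

```text
clock: 17.63
eef_pos: [612.9, 23.0, 424.4]
ee_rot: [0.735, 0.678, -0.0, 0.0]
wrist_force: [-0.2, -0.6, -0.3]
grip_width: 91.8
grasp_force: 0.0
```

```bash
python3 - <<'E'
from h import *
a,ci=grab('wrist');b,cs=grab('scene');s=arm.sense();print(s['eef_pos'],s['ee_rot'],s['wrist_force'],s['joints'].round(2))
o=np.zeros((420,800,3),np.uint8);o[:,:450]=a[:,55:505]
o[:,450:]=cv2.resize(b[220:310,145:220],(350,420))
cv2.imwrite('pics/w4.png',o[...,::-1])
def tri(p,q):
    M=[]
    for c,(u,v) in((cs,p),(arm.camera_info('side'),q)):
        P=np.array(c['K'])@np.c_[c['R'],c['t']];M+= [u*P[2]-P[0],v*P[2]-P[1]]
    X=np.linalg.svd(np.array(M))[2][-1];return X[:3]/X[3]
print('cake top',tri((352,275),(158,176)),'ring',tri((255,280),(234,132)))
print(proj(ci,[612.7,24.5,159.5]))
E
```

```text
[612.94997791  23.34728549 424.46400244] [ 7.34988761e-01  6.78079283e-01 -1.33618315e-05  8.15444014e-05] [-0.09375684  0.10403373  0.07316617] [-0.16  0.24  1.46 -0.    1.44 -0.08]
cake top [839.54567239  -1.15122741 158.81365426] ring [ 744.50140638 -256.34955886  176.94961969]
[281.2414001  219.74638456]
```

View pics/w4.png

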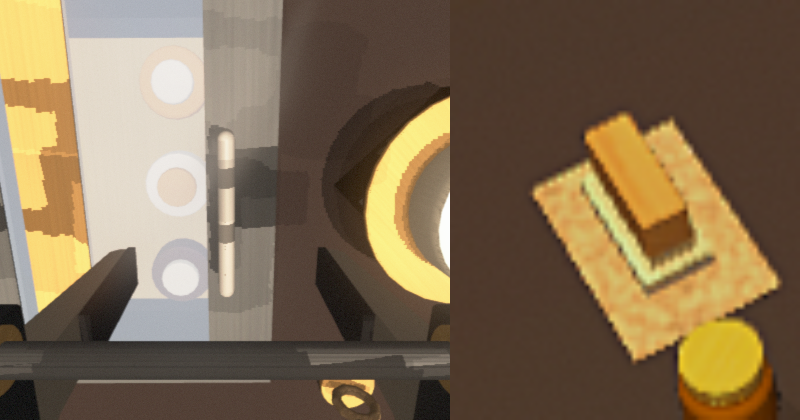

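The bar is centred under the gripper (column 281, rows 130–297) and the block stands on its mat. I'll go down and grip the bar.

Call:
send_rows --pt "0 0.001 -0.015 0" --pt "0 0 -0.02 0" --pt "0 0 -0.02 0" --pt "0 0 -0.015 0" --pt "0 0 -0.01 0" --pt "0 0 -0.005 0" --pt "0 0 -0.002 0" --pt "0 0 0 0"

```text
clock: 18.4
eef_pos: [613.1, 25.2, 337.7]
ee_rot: [0.734, 0.679, 0.0, 0.0]
wrist_force: [-0.1, -0.2, 0.1]
grip_width: 92.1
grasp_force: 0.0
```

Call:
send_rows --pt "0 0 0 0" --pt "0 0 0 0" --pt "0 0 0 0" --pt "0 0 0 0" --pt "0 0 0 0" --pt "0 0 0 0" --pt "0 0 0 0" --pt "0 0 0 0" --grip 1

```text
clock: 19.07
eef_pos: [613.0, 25.4, 337.4]
ee_rot: [0.734, 0.679, -0.0, 0.0]
wrist_force: [0.0, -0.0, 0.2]
grip_width: 40.7
grasp_force: 0.0
```

Call:
send_rows --pt "0 0 0 0" --pt "0 0 0 0" --pt "0 0 0 0" --pt "0 0 0 0" --pt "0 0 0 0" --pt "0 0 0 0" --pt "0 0 0 0" --pt "0 0 0 0"

```text
clock: 19.73
eef_pos: [612.9, 25.4, 337.4]
ee_rot: [0.734, 0.679, -0.0, -0.0]
wrist_force: [-0.3, -1.3, 0.3]
grip_width: 11.3
grasp_force: 30.0
```

```bash
python3 - <<'E'
import numpy as np
r=np.hypot(200,44);a0=np.arctan2(44,200);e=np.array([np.cos(np.radians(-4.6)),np.sin(np.radians(-4.6))])
n=24;s=np.linspace(0,1,n+1);th=np.radians(45)*(3*s**2-2*s**3)
x=r*np.cos(a0+th);z=r*np.sin(a0+th);p=np.c_[np.outer(x,e),z]/1000
print(np.diff(p,axis=0).round(4).tolist());print((p[-1]-p[0])*1000)
E
```

```text
[[-0.0002, 0.0, 0.0008], [-0.0005, 0.0, 0.0023], [-0.0009, 0.0001, 0.0036], [-0.0013, 0.0001, 0.0048], [-0.0017, 0.0001, 0.0059], [-0.0022, 0.0002, 0.0067], [-0.0028, 0.0002, 0.0074], [-0.0033, 0.0003, 0.008], [-0.0039, 0.0003, 0.0083], [-0.0045, 0.0004, 0.0085], [-0.005, 0.0004, 0.0085], [-0.0055, 0.0004, 0.0084], [-0.0059, 0.0005, 0.0081], [-0.0062, 0.0005, 0.0077], [-0.0064, 0.0005, 0.0072], [-0.0064, 0.0005, 0.0066], [-0.0063, 0.0005, 0.0059], [-0.006, 0.0005, 0.0052], [-0.0055, 0.0004, 0.0044], [-0.0049, 0.0004, 0.0037], [-0.0041, 0.0003, 0.0029], [-0.0031, 0.0002, 0.0021], [-0.002, 0.0002, 0.0013], [-0.0007, 0.0001, 0.0004]]
[-89.40243542   7.19314916 128.53405461]
```

Gripped on the bar. Opening the lid along the arc.

Call:
send_rows --pt "-0.0002 0 0.0008 0" --pt "-0.0005 0 0.0023 0" --pt "-0.0009 0.0001 0.0036 0" --pt "-0.0013 0.0001 0.0048 0" --pt "-0.0017 0.0001 0.0059 0" --pt "-0.0022 0.0002 0.0067 0" --pt "-0.0028 0.0002 0.0074 0" --pt "-0.0033 0.0003 0.008 0"

```text
clock: 20.4
eef_pos: [599.8, 26.4, 377.8]
ee_rot: [0.734, 0.679, 0.0, 0.0]
wrist_force: [2.1, 0.3, -2.8]
grip_width: 11.1
grasp_force: 30.0
```

Call:
send_rows --pt "-0.0039 0.0003 0.0083 0" --pt "-0.0045 0.0004 0.0085 0" --pt "-0.005 0.0004 0.0085 0" --pt "-0.0055 0.0004 0.0084 0" --pt "-0.0059 0.0005 0.0081 0" --pt "-0.0062 0.0005 0.0077 0" --pt "-0.0064 0.0005 0.0072 0" --pt "-0.0064 0.0005 0.0066 0"

```text
clock: 21.07
eef_pos: [556.1, 29.8, 442.2]
ee_rot: [0.734, 0.679, 0.001, 0.002]
wrist_force: [6.4, 0.2, 1.7]
grip_width: 11.0
grasp_force: 30.0
```

Call:
send_rows --pt "-0.0063 0.0005 0.0059 0" --pt "-0.006 0.0005 0.0052 0" --pt "-0.0055 0.0004 0.0044 0" --pt "-0.0049 0.0004 0.0037 0" --pt "-0.0041 0.0003 0.0029 0" --pt "-0.0031 0.0002 0.0021 0" --pt "-0.002 0.0002 0.0013 0" --pt "-0.0007 0.0001 0.0004 0"

```text
clock: 21.73
eef_pos: [523.7, 32.4, 469.0]
ee_rot: [0.734, 0.679, 0.002, 0.003]
wrist_force: [6.7, -0.5, 3.6]
grip_width: 11.0
grasp_force: 30.0
```

Call:
send_rows --pt "0 0 0 0" --pt "0 0 0 0" --pt "0 0 0 0" --pt "0 0 0 0" --pt "0 0 0 0" --pt "0 0 0 0" --pt "0 0 0 0" --pt "0 0 0 0"

```text
clock: 22.4
eef_pos: [524.0, 32.3, 468.8]
ee_rot: [0.734, 0.679, 0.002, 0.003]
wrist_force: [5.9, -0.6, 4.9]
grip_width: 10.8
grasp_force: 30.0
```

```bash
python3 - <<'E'
from h import *
a,ci=grab('wrist');b,cs=grab('side');c,cc=grab('scene');s=arm.sense();print(s['eef_pos'],s['wrist_force'],s['torque'])
o=np.zeros((600,800,3),np.uint8);o[:300,:400]=cv2.resize(a,(400,300));o[:300,400:]=cv2.resize(b,(400,300))
o[300:]=cv2.resize(c[150:360,140:420],(800,600))[:300] if 0 else cv2.resize(c[150:305,0:413],(800,300))
cv2.imwrite('pics/f.png',o[...,::-1]);cv2.imwrite('pics/side_f.png',b[...,::-1])
# predicted far edge corners / strip for 40,45,50deg
e=np.array([np.cos(np.radians(-4.6)),np.sin(np.radians(-4.6)),0]);f=np.array([-e[1],e[0],0])
h=np.array([472.8,34.6,115.5])-60*e
for d in(40,45,50):
    t=np.radians(d);lx=e*np.cos(t)+[0,0,np.sin(t)];n=-e*np.sin(t)+[0,0,np.cos(t)]
    print(d,[proj(q,h+240*lx+8*n+k*170*f).round(1).tolist() for q in(cs,cc) for k in(-1,1)])
E
```

```text
[523.96233283  32.32864348 468.8074102 ] [ 6.57793768 -0.79167875  3.57904367] [-0.15500593 -1.48650875 -0.02057506]
40 [[265.3, 138.3], [181.7, 216.2], [265.8, 201.3], [371.3, 169.5]]
45 [[269.9, 135.2], [185.9, 213.7], [263.8, 194.2], [369.7, 162.7]]
50 [[275.0, 132.6], [190.8, 211.8], [261.8, 187.0], [367.9, 156.0]]
```

View pics/f.png

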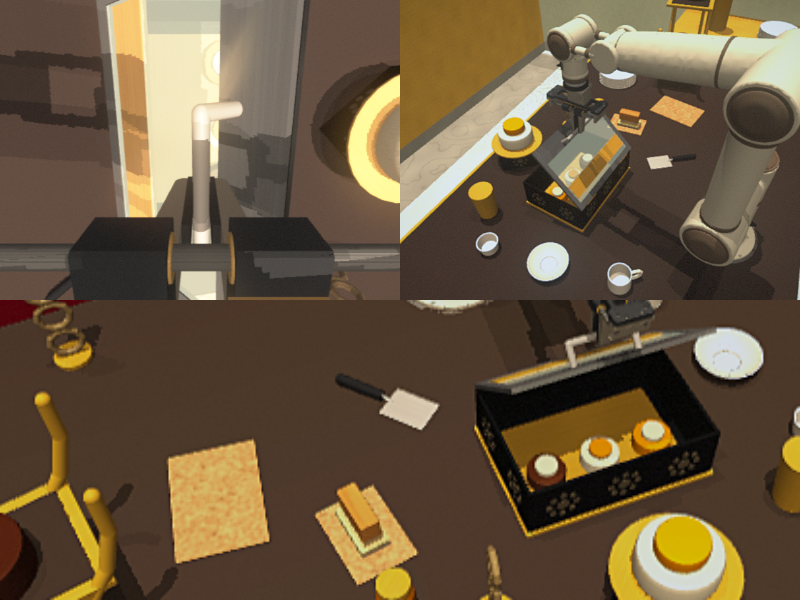

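The lid is open and held. The scene (bottom) shows the block on its mat and the bystanders in place. I'll check the lid angle closely: predicted far edges are drawn for 40° (red), 45° (green) and 50° (blue).

```bash
python3 - <<'E'
from h import *
c,cc=grab('scene');b,cs=grab('side')
e=np.array([np.cos(np.radians(-4.6)),np.sin(np.radians(-4.6)),0]);f=np.array([-e[1],e[0],0])
h=np.array([472.8,34.6,115.5])-60*e
o=np.zeros((600,800,3),np.uint8)
for im,ci,(x0,y0,x1,y1),ox in((c,cc,(235,140,385,230),0),(b,cs,(165,120,325,220),400)):
    s=5;A=cv2.resize(im[y0:y1,x0:x1],None,fx=s,fy=s,interpolation=2)
    for d,col in((40,(255,0,0)),(45,(0,255,0)),(50,(0,0,255))):
        t=np.radians(d);lx=e*np.cos(t)+[0,0,np.sin(t)];n=-e*np.sin(t)+[0,0,np.cos(t)]
        for k in(-1,1):
          for zz in (0,8):
            p=((proj(ci,h+240*lx+zz*n+k*170*f)-[x0,y0]+.5)*s).astype(int);cv2.circle(A,tuple(p.tolist()),3,col,-1)
    A=cv2.resize(A,(800,300),interpolation=3) if 0 else A
    o[ox*3//4:ox*3//4+300]=cv2.resize(A,(800,int(A.shape[0]*800/A.shape[1])))[:300] if ox else cv2.resize(A,(800,480))[:300]
cv2.imwrite('pics/g.png',o[...,::-1])
E
```

```text
(no output)
```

View pics/g.png

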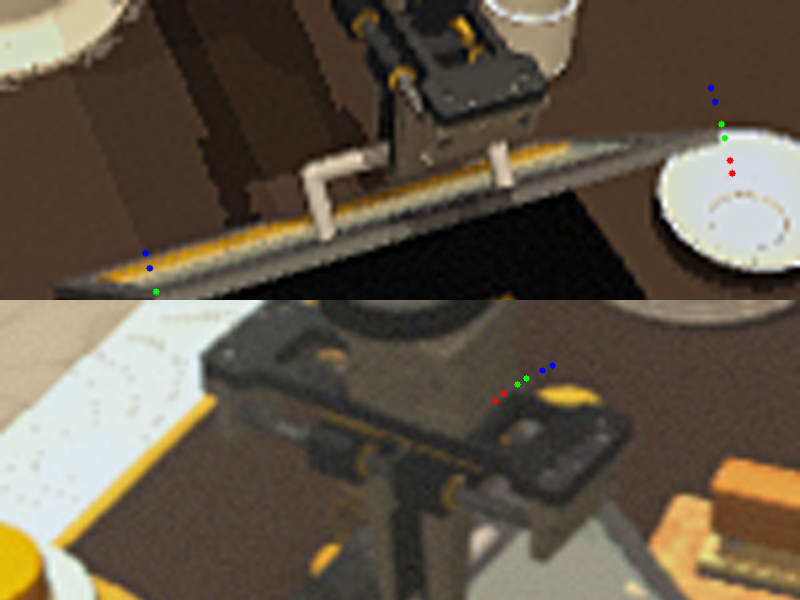

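```bash
python3 - <<'E'
from cell import arm
s=arm.sense();print(s['clock'],s['eef_pos'],s['grip_width'],s['grasp_force'],s['wrist_force']);print(arm.hand_in())
E
```

```text
22.65 [523.97070958  32.31831028 468.8441032 ] 10.943858120651926 29.999998211860657 [6.64033225 0.0568776  5.19588884]
the job is handed in; nothing more can be done
None
```

The job is handed in at 22.65 s with no verdict returned: the strip was buffed left to right in one stroke at about 6–8 N, the block was stood back on its mat and let go, and the arm is still holding the lid open at about 45° (from the arm's position and the scene picture, good to about 1°).

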